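# Unbolt the second door of the spares locker

## Robot

A 7-joint arm with a two-finger parallel gripper is mounted at the origin on the work surface. World frame = base frame: x ahead of the robot, y to its left, z up, the work surface at z = 0. Lengths are in m, angles in rad, forces in N, time in s.
With the tool pointing down it reaches from about 0.4 to 0.875 m from the base axis. Payload 4.4 kg.
Tool frame: the origin (TCP) lies at the very end of the fingers, on their centre line; the grasp point (between the pads) lies tcp_to_grasp behind it (tcp_to_grasp is the distance from the TCP to the grasp point, in m); z points along the fingers, y is the line along which they close (so a half turn about z gives the same grasp; the last joint's range is limited). The gripper opens to 85 mm and grips with 20 to 120 N. Pads are 22 mm wide; open, the fingers measure 114 mm over their backs; the gripper's body (76 mm by 85 mm) begins 54 mm behind the grasp point. The pads swing forward as they close: fully open they stand 13 mm farther back than shut.
Start: joints at [-1.281, 0.628, 0.038, 1.517, -0.027, 0.996, -0.02], TCP at [0.226, 0.609, 0.208] pointing down, gripper open.
Joint ranges: [-3.06, 3.06], [-0.37, 2.12], [-1.25, 1.32], [0.18, 2.47], [-1.1, 4.24], [0.23, 1.98], [-2.94, 2.94]. Speed limits (rad/s): [2.57, 2.57, 3.14, 3.14, 3.14, 3.14, 3.14].

## Interface

Orientations are given as a 3x3 rotation matrix whose columns are the frame's x, y, z axes.
In Python, from rig import sense, read_camera, camera_info, hand_in, tcp_to_grasp gives the robot as it stands. The module is installed in compiled form; this text tells all that it offers.
- The arm moves only by the tool apply_moves, never from a script. Its argument "steps" is a list of rows, each an object with "claw": the opening, from 0 (shut) to 1 (fully open); "travel": the shift along the tool's x, y, z in mm, a list of three; "rotation": the turn, a rotation vector about the tool's x, y, z in rad, a list of three. In form: [{"claw": claw, "travel": [dx, dy, dz], "rotation": [rx, ry, rz]}, ...]. A call has 1 to 10 rows; each row shifts and turns the commanded pose from where the row before left it, along the tool's axes as they then stand; what a row does not reach is not made up. A row lasts 1/10 s, in which the tool goes at most 50 mm and 8.59 degrees, less where a joint would pass 70% of its speed; a pose out of reach is approached as far as the arm can. A call with a gripper value outside its range is refused whole. The fingers move at their own pace and stop on an object; "newtons" is the grip in N (left out, the last holds). Time passes only in rows, so rows that do not move let the fingers close. It gives the time, the measured TCP pose, the force, the opening and the grip force at its end, in the units of the state.
- sense(): the state, without advancing time (a new reading comes with each control period).
- read_camera(name): name is "scene" or "top"; returns the picture (420x560x3 uint8, red, green, blue); there is no depth.
- camera_info(name): a dict with "fx", "fy", "cx", "cy" (pixels), "rvec" (rotation vector, rad) and "tvec" (3), from world to camera coordinates, as OpenCV has them. Camera axes: x right, y down, z forward; pixel columns grow to the right and rows downward; lengths in m; the calibration is good to about 2 mm. A picture is of the moment at which its call begins. camera_info takes no time and is no camera call.
- hand_in(): hands the job in; it is judged then, once.
The state is a dict: "time": time; "q": joint angles; "joint_velocities": joint speeds; "effort": joint torques, N m; "tcp_pos": TCP position; "ee_rot": TCP orientation; "contact_force": force on the tool from outside, world axes, zero at the start; "moment": the same for the moment, N m; "opening": opening from 0.0 (shut) to 1.0 (fully open); "grasp_force": force on a finger pad.
Only numpy, scipy, OpenCV 4.12 (cv2) and the standard library are available. Lean on these libraries where they do the work, as an engineer would, in place of code of your own. Each camera call takes 0.05 s, during which the arm holds its last target. There are 200 camera calls.

## Task

Free the bolted door of the spares locker on the rack shelf. First swing the active door (the one whose edge laps over the other) up until it stands about upright and leave it standing; then draw the passive door's flush bolt, which this uncovers, all the way back, and leave the passive door itself shut.

Things in the scene. Friction and masses are not known exactly. Their poses are not given: they have to be found in the camera images.
- locker: Low grey steel locker fixed to the shelf, 220 x 300 x 100 mm high, topped by two flat-lying grey steel doors hinged on its outer sides. Origin: centre of its underside. x along the hinge lines, roughly away from the robot; y to the active door's hinge; z up. (x,y,z) below: mm in this frame. Each door has a round steel bar handle along x, 12 mm thick, 100 long, 30 mm of air under it.
- active_door (a joint): Active door, 216 x 185 x 4 mm plate, top at z 104, hinge line at y 150, z 100; free edge at y -35 laps over the passive door and hides the bolt. Handle bar centre, shut: (0,0,140). Value: opening angle in rad, 0 shut, pi/2 upright, stop 1.65; the handle swings up and to +y. Stiff hinge: up to 8 N at the handle, stays at any angle where left.
- passive_door (a joint): Passive door, top at z 100, hinge line at y -150, z 100, handle bar centre (0,-95,136). At y -22 it steps down to a ledge (top z 68, y -22 to 50) that carries the bolt, under the active door while that is shut. Value: opening angle in rad, 0 shut. Held down by the bolt; to stay shut.
- flush_bolt (a joint): Flush bolt on the ledge. Thumb piece: upright dark steel block 24 (x) x 12 (y) x 26 mm high, z 68 to 94, centred at x 20, y 20 when fully shot; a 7 mm rod (top z 76) runs from it to +x into the locker's wall. 36 mm free between block and step. Value: travel in m to -x, 0 fully shot, stop 0.040 fully drawn (block at x -20). Slides with about 2 N, stays where left.

How it is judged:
By the outcome, as a careful person would: the job done as asked, in the order asked, and still so for the second after the job is handed in, with the robot touching nothing.
It also fails if it takes over 45 s, if anything falls off the work surface, if the arm or the gripper's body presses on something with over 40 N, if the wrist force passes 120 N, or if a joint passes its speed limit or range.

## Working session

There is one attempt and no reset: what is moved stays moved. The work goes in short steps, Python scripts to look and compute and a tool call to move; the robot and the scene stay as the last step left them, time stands still between calls to the robot, and variables do not carry over. Pictures are saved under pics/ and viewed, at most 10 in all, crops included, and the job is handed in when it is done.

Besides the shell and the picture viewer there is one more tool, called after "Emit:" by a JSON object that holds its "op" and its "data". apply_moves: Moves the arm, as the interface text tells. Its arguments: {"type":"object","properties":{"steps":{"type":"array"},"newtons":{"type":"number"}},"required":["steps"]}

```bash
mkdir -p pics; python3 - <<'E'
from rig import *
import cv2
s=sense();print({k:s[k] for k in('time','tcp_pos','ee_rot','opening','contact_force')},tcp_to_grasp)
for n in('scene','top'):
    cv2.imwrite(f'pics/{n}0.png',read_camera(n)[:,:,::-1]);print(camera_info(n))
E
```

```text
{'time': 0.0, 'tcp_pos': array([0.22617463, 0.60866694, 0.20700031]), 'ee_rot': array([[-9.37373289e-01,  3.48325919e-01, -6.08932234e-04],
       [ 3.48326448e-01,  9.37371596e-01, -1.78257032e-03],
       [-5.01196661e-05, -1.88304101e-03, -9.99998226e-01]]), 'opening': 1.0010521209219512, 'contact_force': array([-0.14500571,  0.36598335,  0.34055646])} 0.0187
{'fx': 387.45898413381786, 'fy': 387.45898413381786, 'cx': 281.4358518639578, 'cy': 204.8540036128215, 'rvec': array([ 2.28912314,  0.65665327, -0.27419964]), 'tvec': array([-0.49569983, -0.11325303,  0.93215549])}
{'fx': 399.03421546903485, 'fy': 399.03421546903485, 'cx': 280.79297876479035, 'cy': 216.53527863182697, 'rvec': array([ 2.04815326, -2.13364436,  0.27244849]), 'tvec': array([0.05019121, 0.59127855, 0.60695005])}
```

View pics/scene0.png

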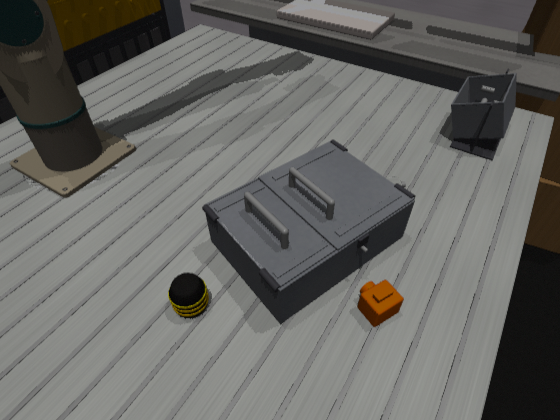

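View pics/top0.png

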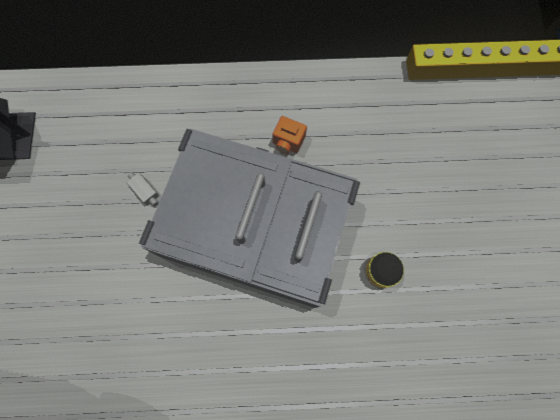

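The scene view shows the locker in mid-picture: the active door's handle runs about (291,172)-(331,212) and the passive one (248,197)-(286,240). In the top view the active door is the left, wider one, with its handle (262,178)-(240,239). The passive handle is (317,196)-(299,257), and the lap seam runs (290,165)-(255,285). I'll measure both handles in both views.

```bash
cat > h.py <<'E'
import numpy as np,cv2
from rig import *
def cam(n):
    c=camera_info(n);K=np.array([[c['fx'],0,c['cx']],[0,c['fy'],c['cy']],[0,0,1]]);return K,cv2.Rodrigues(c['rvec'])[0],np.array(c['tvec'])
def ray(n,uv,z):
    K,R,t=cam(n);o=-R.T@t;d=R.T@np.linalg.inv(K)@[uv[0],uv[1],1];return o+d*(z-o[2])/d[2]
def proj(n,P):
    K,R,t=cam(n);return cv2.projectPoints(np.float64(P).reshape(-1,3),cv2.Rodrigues(R)[0],t,K,None)[0].reshape(-1,2)
E
python3 - <<'E'
from h import *
g={n:cv2.cvtColor(cv2.imread(f'pics/{n}0.png'),cv2.COLOR_BGR2GRAY) for n in('top','scene')}
# bright bar in top: threshold inside ROI
for nm,(x0,y0,x1,y1),z in(('act',(228,168,272,248),.140),('pas',(290,186,328,268),.136)):
    r=g['top'][y0:y1,x0:x1];_,m=cv2.threshold(r,0,255,cv2.THRESH_OTSU)
    n,l,st,c=cv2.connectedComponentsWithStats(m);i=1+st[1:,4].argmax()
    rect=cv2.minAreaRect(np.argwhere(l==i)[:,::-1].astype(np.float32));b=cv2.boxPoints(rect)+[x0,y0]
    print(nm,rect,st[i,4]);
    b=b if np.linalg.norm(b[0]-b[1])<np.linalg.norm(b[1]-b[2]) else np.roll(b,1,0)
    e=[(b[0]+b[1])/2,(b[2]+b[3])/2];P=[ray('top',u,z) for u in e];print(e,P,np.mean(P,0),np.linalg.norm(P[0]-P[1]))
    print('in scene',proj('scene',P))
for n,uvs in(('top',[(262,178),(240,239),(317,196),(299,257)]),('scene',[(291,172),(331,212),(248,197),(286,240)])):
    print(n,[ray(n,u,.14).round(4) for u in uvs])
# outline corners (top, z~.1): far-left, near-left, near-right, far-right
C=[ray('top',u,.1).round(3) for u in[(190,131),(147,247),(322,303),(357,181)]];print(C)
E
```

```text
act ((21.5, 39.5), (79.0, 43.0), 90.0) 1877
[array([249.5, 168. ]), array([249.5, 247. ])] [array([0.65757017, 0.07323559, 0.14      ]), array([0.53057163, 0.07600207, 0.14      ])] [0.5940709  0.07461883 0.14      ] 0.12702866621842027
in scene [[342.82741906 199.79210773]
 [277.76219807 171.89519959]]
pas ((18.5, 40.5), (81.0, 37.0), 90.0) 2691
[array([308.5, 186. ]), array([308.5, 267. ])] [array([ 0.62509716, -0.01898636,  0.136     ]), array([ 0.49729993, -0.01149952,  0.136     ])] [ 0.56119854 -0.01524294  0.136     ] 0.12801633684579156
in scene [[296.66618198 229.9506587 ]
 [232.47570703 196.1232347 ]]
top [array([0.64  , 0.0539, 0.14  ]), array([0.5434, 0.0901, 0.14  ]), array([ 0.6068, -0.0309,  0.14  ]), array([0.5124, 0.0022, 0.14  ])]
scene [array([0.5504, 0.088 , 0.14  ]), array([0.6537, 0.0387, 0.14  ]), array([ 0.523 , -0.0028,  0.14  ]), array([ 0.6234, -0.0471,  0.14  ])]
[array([0.746, 0.178, 0.1  ]), array([0.544, 0.243, 0.1  ]), array([ 0.445, -0.032,  0.1  ]), array([ 0.643, -0.104,  0.1  ])]
```

Emit:
{"op": "apply_moves", "data": {"steps": [{"claw": 1, "travel": [-35, -25, 0], "rotation": [0, 0, 0]}, {"claw": 1, "travel": [-35, -25, 0], "rotation": [0, 0, 0]}, {"claw": 1, "travel": [-35, -25, 0], "rotation": [0, 0, 0]}, {"claw": 1, "travel": [-35, -25, 0], "rotation": [0, 0, 0]}, {"claw": 1, "travel": [-35, -25, 0], "rotation": [0, 0, 0]}, {"claw": 1, "travel": [-35, -25, 0], "rotation": [0, 0, 0]}, {"claw": 1, "travel": [-35, -25, 0], "rotation": [0, 0, 0]}, {"claw": 1, "travel": [-35, -25, 0], "rotation": [0, 0, 0]}, {"claw": 1, "travel": [-35, -25, 0], "rotation": [0, 0, 0]}, {"claw": 1, "travel": [-35, -25, 0], "rotation": [0, 0, 0]}]}}

```text
time: 1.1
tcp_pos: [0.4679, 0.2514, 0.2077]
ee_rot: [[-0.937, 0.348, -0.0], [0.348, 0.937, -0.0], [0.0, -0.0, -1.0]]
contact_force: [-0.0, 0.9, -0.7]
opening: 0.998
grasp_force: 0.0
```

Emit:
{"op": "apply_moves", "data": {"steps": [{"claw": 1, "travel": [-35, -25, 0], "rotation": [0, 0, 0]}, {"claw": 1, "travel": [-35, -25, 0], "rotation": [0, 0, 0]}, {"claw": 1, "travel": [-35, -25, 0], "rotation": [0, 0, 0]}, {"claw": 1, "travel": [-35, -25, 0], "rotation": [0, 0, 0]}, {"claw": 0.7, "travel": [-20, -20, 0], "rotation": [0, 0, 0]}, {"claw": 0.7, "travel": [0, 0, 0], "rotation": [0, 0, 0]}, {"claw": 0.7, "travel": [0, 0, 0], "rotation": [0, 0, 0]}]}}

```text
time: 1.8
tcp_pos: [0.5753, 0.0843, 0.2074]
ee_rot: [[-0.937, 0.35, -0.001], [0.35, 0.937, 0.0], [0.001, -0.0, -1.0]]
contact_force: [-0.4, 0.5, 0.7]
opening: 0.697
grasp_force: 0.0
```

```bash
cat > st.py <<'E'
from h import *
a=np.radians(-19.8);L=np.array([[np.cos(a),-np.sin(a),0],[np.sin(a),np.cos(a),0],[0,0,1]]);O=np.array([.593,.072,0])
s=sense();print(round(s['time'],2),'tcp locker mm',((s['tcp_pos']-O)@L*1000).round(1),'f locker',(np.array(s['contact_force'])@L).round(1),'open',round(s['opening'],3),'grip',s['grasp_force'])
print('R in locker\n',(L.T@s['ee_rot']).round(3))
E
python3 st.py; python3 - <<'E'
from h import *
im=read_camera('scene')[120:290,180:420,::-1];cv2.imwrite('pics/s1.png',cv2.resize(im,None,fx=3,fy=3))
E
```

```text
1.8 tcp locker mm [-20.9   5.6 207.4] f locker [-0.5  0.3  0.7] open 0.697 grip 0.0
R in locker
 [[-1.     0.012 -0.001]
 [ 0.012  1.    -0.   ]
 [ 0.001 -0.    -1.   ]]
```

View pics/s1.png

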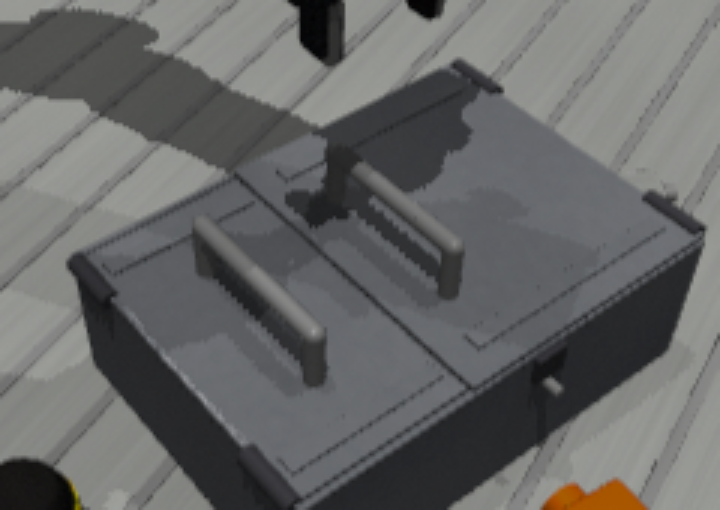

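The crop shows the fingers above the locker. The active bar's axis runs about (343,155)-(453,243) in the crop and the passive one (202,226)-(316,331). The rod end shows at (552,387). I'll cross-check these at bar height.

```bash
python3 - <<'E'
exec(open('st.py').read())
f=lambda u:((ray('scene',(u[0]/3+180,u[1]/3+120),u[2])-O)@L*1000).round(1)
for u in[(343,155,.14),(453,243,.14),(202,226,.136),(316,331,.136),(477,83,.1),(702,240,.1),(75,260,.1)]:print(f(u))
for u,z in[((262,178),.14),((240,239),.14),((317,196),.136),((299,257),.136)]:print('top',((ray('top',u,z)-O)@L*1000).round(1))
E
```

```text
1.85 tcp locker mm [-21.7   6.8 207.5] f locker [ 0.1 -0.1 -1.5] open 0.699 grip 0.0
R in locker
 [[-1.     0.01  -0.002]
 [ 0.01   1.     0.   ]
 [ 0.002  0.    -1.   ]]
[-42.6   5.8 140. ]
[ 50.5   6.1 140. ]
[-48.  -90.6 136. ]
[ 50.9 -88.7 136. ]
[-79.6 155.4 100. ]
[112.3 153.1 100. ]
[-102.6 -145.4  100. ]
top [ 50.3  -1.1 140. ]
top [-52.8   0.3 140. ]
top [ 49.2 -92.1 136. ]
top [-51.6 -93.  136. ]
```

Emit:
{"op": "apply_moves", "data": {"steps": [{"claw": 0.7, "travel": [-20, -3, 0], "rotation": [0, 0, 0]}, {"claw": 0.7, "travel": [0, 0, 30], "rotation": [0, 0, 0]}, {"claw": 0.7, "travel": [0, 0, 30], "rotation": [0, 0, 0]}, {"claw": 0.7, "travel": [0, 0, 25], "rotation": [0, 0, 0]}, {"claw": 0.7, "travel": [0, 0, 0], "rotation": [0, 0, 0]}, {"claw": 0, "travel": [0, 0, 0], "rotation": [0, 0, 0]}, {"claw": 0, "travel": [0, 0, 0], "rotation": [0, 0, 0]}, {"claw": 0, "travel": [0, 0, 0], "rotation": [0, 0, 0]}, {"claw": 0, "travel": [0, 0, 0], "rotation": [0, 0, 0]}, {"claw": 0, "travel": [0, 0, 0], "rotation": [0, 0, 0]}], "newtons": 40}}

```text
time: 2.85
tcp_pos: [0.5937, 0.0751, 0.1236]
ee_rot: [[-0.937, 0.348, 0.001], [0.348, 0.937, 0.0], [-0.001, 0.001, -1.0]]
contact_force: [-1.1, -0.5, -0.7]
opening: -0.001
grasp_force: 0.0
```

```bash
sed -i 's/\[.593,.072,0\]/[.594,.0748,0]/' st.py; python3 st.py
```

```text
2.85 tcp locker mm [-4.000e-01  1.000e-01  1.236e+02] f locker [-0.9 -0.8 -0.7] open -0.001 grip 0.0
R in locker
 [[-1.     0.01   0.001]
 [ 0.01   1.     0.001]
 [-0.001  0.001 -1.   ]]
```

```bash
python3 - <<'E'
from h import *
a=cv2.resize(read_camera('scene')[110:270,220:360,::-1],None,fx=2.5,fy=2.5);b=cv2.resize(read_camera('top')[120:280,180:320,::-1],None,fx=2.5,fy=2.5)
cv2.imwrite('pics/s2.png',np.hstack([a,b]))
E
```

```text
(no output)
```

View pics/s2.png

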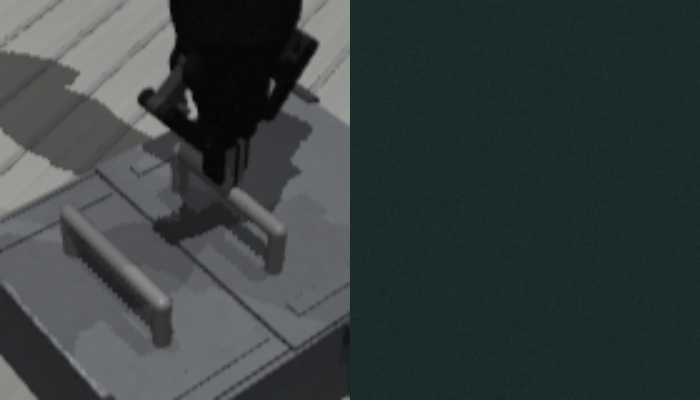

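The scene crop shows the shut fingers ending at about (222,187), right at the active bar, but apparently on or in front of it. The top view is blocked by the arm. I'll check the geometry before moving on.

```bash
python3 - <<'E'
exec(open('st.py').read())
print('tcp px crop',(proj('scene',s['tcp_pos'])-[220,110])*2.5)
p=O+L@[0,0,.14];print('bar centre crop',(proj('scene',p)-[220,110])*2.5)
def tri(a,b):
    P=[]
    for n in('top','scene'):
        K,R,t=cam(n);P.append(K@np.c_[R,t])
    X=cv2.triangulatePoints(P[0],P[1],np.float64(a),np.float64(b))[:,0];return ((X[:3]/X[3]-O)@L*1000).round(1)
for a,b in[((240,239),(294.3,171.7)),((262,178),(331,201)),((299,257),(247.3,195.3)),((317,196),(285.3,230.3))]:print(tri(a,b))
im=read_camera('scene')[150:210,280:350,::-1];cv2.imwrite('pics/s3.png',cv2.resize(im,None,fx=11,fy=10,interpolation=cv2.INTER_CUBIC))
E
```

```text
2.95 tcp locker mm [ -0.6   0.  123.2] f locker [-0.1  0.2  0.3] open 0.003 grip 0.0
R in locker
 [[-1.    0.01  0.  ]
 [ 0.01  1.    0.  ]
 [-0.    0.   -1.  ]]
tcp px crop [[220.9764185 205.574872 ]]
bar centre crop [[222.71068867 188.10265729]]
[-49.4   2.3 134. ]
[ 51.2  -1.9 142.4]
[-50.5 -94.4 134.2]
[ 50.1 -93.5 136. ]
```

View pics/s3.png

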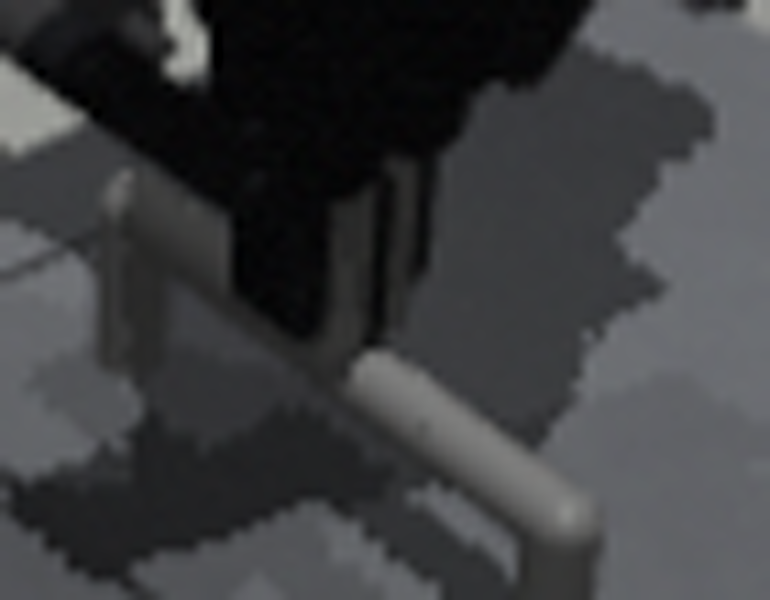

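```bash
python3 - <<'E'
from h import *
K,R,t=cam('scene');print(-R.T@t)
for z in(.1974,.2074,.2174,.2274,.2374):print(z,proj('scene',[.5753,.0843,z]))
y=np.array([.35,.937,0])
for h in(.03,-.03):
  for z in(.2074,.2174,.2274):print(h,z,proj('scene',np.array([.5753,.0843,z])+y*h))
E
```

```text
[ 0.81223679 -0.35751505  0.58302042]
0.1974 [[303.50894327 151.49842292]]
0.2074 [[303.73848701 146.48937584]]
0.2174 [[303.9733835  141.36352223]]
0.2274 [[304.21382219 136.11672816]]
0.2374 [[304.46000156 130.74466227]]
0.03 0.2074 [[317.91993924 139.64779054]]
0.03 0.2174 [[318.31202726 134.54826928]]
0.03 0.2274 [[318.71317556 129.33090956]]
-0.03 0.2074 [[288.96145991 153.61828548]]
-0.03 0.2174 [[289.02539303 148.46840173]]
-0.03 0.2274 [[289.09086705 143.19439759]]
```

The fingertips really end about 15–20 mm behind the nominal TCP: that holds in this view and in the earlier open one. They closed on top of the bar. I'll reopen and go deeper with small steps, watching the force.

Emit:
{"op": "apply_moves", "data": {"steps": [{"claw": 0.5, "travel": [0, 0, -10], "rotation": [0, 0, 0]}, {"claw": 0.5, "travel": [0, 0, 0], "rotation": [0, 0, 0]}, {"claw": 0.5, "travel": [0, 0, 0], "rotation": [0, 0, 0]}, {"claw": 0.5, "travel": [0, 0, 0], "rotation": [0, 0, 0]}, {"claw": 0.5, "travel": [0, 0, 10], "rotation": [0, 0, 0]}, {"claw": 0.5, "travel": [0, 0, 5], "rotation": [0, 0, 0]}, {"claw": 0.5, "travel": [0, 0, 5], "rotation": [0, 0, 0]}, {"claw": 0.5, "travel": [0, 0, 5], "rotation": [0, 0, 0]}, {"claw": 0.5, "travel": [0, 0, 0], "rotation": [0, 0, 0]}]}}

```text
time: 3.9
tcp_pos: [0.5926, 0.0749, 0.1068]
ee_rot: [[-0.937, 0.348, -0.002], [0.348, 0.937, -0.0], [0.002, -0.001, -1.0]]
contact_force: [0.4, -1.5, -1.0]
opening: 0.503
grasp_force: 0.0
```

Emit:
{"op": "apply_moves", "data": {"steps": [{"claw": 0, "travel": [0, 0, 0], "rotation": [0, 0, 0]}, {"claw": 0, "travel": [0, 0, 0], "rotation": [0, 0, 0]}, {"claw": 0, "travel": [0, 0, 0], "rotation": [0, 0, 0]}, {"claw": 0, "travel": [0, 0, 0], "rotation": [0, 0, 0]}, {"claw": 0, "travel": [0, 0, 0], "rotation": [0, 0, 0]}]}}

```text
time: 4.4
tcp_pos: [0.5938, 0.0759, 0.1083]
ee_rot: [[-0.938, 0.348, 0.001], [0.348, 0.938, 0.001], [-0.001, 0.001, -1.0]]
contact_force: [0.1, 2.8, 1.4]
opening: 0.118
grasp_force: 39.0
```

```bash
python3 - <<'E'
import numpy as np
d=32
def st(th,k=.5):
    f=k*th;r=np.array([-150*np.cos(th)+40*np.sin(th),150*np.sin(th)+40*np.cos(th)])
    ty=np.array([np.cos(f),-np.sin(f)]);tz=np.array([-np.sin(f),-np.cos(f)]);return r+d*tz,ty,tz
T=np.radians(np.arange(0,91,6))
for a,b in zip(T,T[1:]):
    p,ty,tz=st(a);q=st(b)[0]-p;print(round(np.degrees(b)),round(q@ty,1),round(q@tz,1),round((b-a)/2,4))
E
```

```text
6 3.3 -15.5 0.0524
12 4.1 -15.2 0.0524
18 4.9 -14.9 0.0524
24 5.7 -14.5 0.0524
30 6.4 -14.1 0.0524
36 7.2 -13.7 0.0524
42 7.9 -13.2 0.0524
48 8.5 -12.7 0.0524
54 9.2 -12.1 0.0524
60 9.8 -11.5 0.0524
66 10.4 -10.9 0.0524
72 10.9 -10.3 0.0524
78 11.5 -9.6 0.0524
84 11.9 -8.9 0.0524
90 12.4 -8.2 0.0524
```

Emit:
{"op": "apply_moves", "data": {"steps": [{"claw": 0, "travel": [0, 3.3, -15.5], "rotation": [0.0524, 0, 0]}, {"claw": 0, "travel": [0, 4.1, -15.2], "rotation": [0.0524, 0, 0]}, {"claw": 0, "travel": [0, 4.9, -14.9], "rotation": [0.0524, 0, 0]}, {"claw": 0, "travel": [0, 5.7, -14.5], "rotation": [0.0524, 0, 0]}, {"claw": 0, "travel": [0, 0, 0], "rotation": [0, 0, 0]}]}}

```text
time: 4.9
tcp_pos: [0.6013, 0.0966, 0.1669]
ee_rot: [[-0.938, 0.338, -0.073], [0.346, 0.917, -0.198], [-0.0, -0.211, -0.977]]
contact_force: [-0.6, -0.6, 2.4]
opening: 0.117
grasp_force: 40.5
```

```bash
python3 st.py
```

```text
4.9 tcp locker mm [ -0.6  23.  166.9] f locker [-0.3 -0.7  2.4] open 0.117 grip 40.463817715644836
R in locker
 [[-1.     0.008 -0.001]
 [ 0.008  0.977 -0.211]
 [-0.    -0.211 -0.977]]
```

Emit:
{"op": "apply_moves", "data": {"steps": [{"claw": 0, "travel": [0, 6.4, -14.1], "rotation": [0.0524, 0, 0]}, {"claw": 0, "travel": [0, 7.2, -13.7], "rotation": [0.0524, 0, 0]}, {"claw": 0, "travel": [0, 7.9, -13.2], "rotation": [0.0524, 0, 0]}, {"claw": 0, "travel": [0, 8.5, -12.7], "rotation": [0.0524, 0, 0]}, {"claw": 0, "travel": [0, 9.2, -12.1], "rotation": [0.0524, 0, 0]}, {"claw": 0, "travel": [0, 9.8, -11.5], "rotation": [0.0524, 0, 0]}, {"claw": 0, "travel": [0, 0, 0], "rotation": [0, 0, 0]}]}}

```text
time: 5.6
tcp_pos: [0.6246, 0.1603, 0.2237]
ee_rot: [[-0.937, 0.3, -0.179], [0.35, 0.807, -0.477], [0.001, -0.509, -0.861]]
contact_force: [-6.5, -1.6, 12.4]
opening: 0.117
grasp_force: 41.2
```

Emit:
{"op": "apply_moves", "data": {"steps": [{"claw": 0, "travel": [0, 10.4, -10.9], "rotation": [0.0524, 0, 0]}, {"claw": 0, "travel": [0, 10.9, -10.3], "rotation": [0.0524, 0, 0]}, {"claw": 0, "travel": [0, 11.5, -9.6], "rotation": [0.0524, 0, 0]}, {"claw": 0, "travel": [0, 11.9, -8.9], "rotation": [0.0524, 0, 0]}, {"claw": 0, "travel": [0, 12.4, -8.2], "rotation": [0.0524, 0, 0]}, {"claw": 0, "travel": [0, 0, 0], "rotation": [0, 0, 0]}, {"claw": 0, "travel": [0, 0, 0], "rotation": [0, 0, 0]}]}}

```text
time: 6.3
tcp_pos: [0.6527, 0.2331, 0.2288]
ee_rot: [[-0.938, 0.247, -0.242], [0.346, 0.664, -0.662], [-0.003, -0.705, -0.709]]
contact_force: [0.6, 6.9, 9.7]
opening: 0.119
grasp_force: 46.2
```

```bash
python3 st.py; python3 - <<'E'
from h import *
a=cv2.resize(read_camera('scene')[60:300,180:460,::-1],(400,343));b=cv2.resize(read_camera('top')[80:320,100:380,::-1],(400,343))
cv2.imwrite('pics/s4.png',np.hstack([a,b]))
E
```

```text
6.3 tcp locker mm [  1.6 168.8 228.8] f locker [-1.8  6.7  9.7] open 0.119 grip 46.175495982170105
R in locker
 [[-1.     0.008 -0.004]
 [ 0.008  0.709 -0.705]
 [-0.003 -0.705 -0.709]]
```

View pics/s4.png

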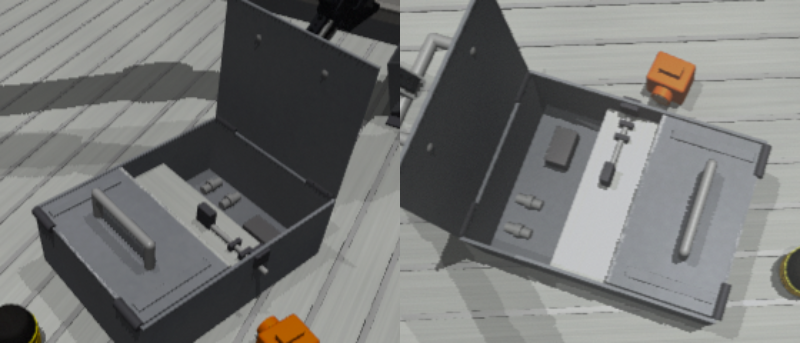

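The door stands upright with the bolt uncovered: its block is at about (607,174) in the top half of the crop and (206,214) in the scene half. Next I release with a small opening and back out along the tool axis.

Emit:
{"op": "apply_moves", "data": {"steps": [{"claw": 0.33, "travel": [0, 0, 0], "rotation": [0, 0, 0]}, {"claw": 0.33, "travel": [0, 0, 0], "rotation": [0, 0, 0]}, {"claw": 0.33, "travel": [0, 0, 0], "rotation": [0, 0, 0]}, {"claw": 0.33, "travel": [0, 0, -10], "rotation": [0, 0, 0]}, {"claw": 0.33, "travel": [0, 0, -20], "rotation": [0, 0, 0]}, {"claw": 0.33, "travel": [0, 0, -30], "rotation": [0, 0, 0]}, {"claw": 0.33, "travel": [0, 0, -40], "rotation": [0, 0, 0]}, {"claw": 0.33, "travel": [0, 0, -40], "rotation": [0, 0, 0]}, {"claw": 0.33, "travel": [0, 0, 0], "rotation": [0, 0, 0]}]}}

```text
time: 7.3
tcp_pos: [0.6341, 0.2781, 0.2976]
ee_rot: [[-0.953, 0.256, -0.164], [0.3, 0.701, -0.648], [-0.051, -0.666, -0.744]]
contact_force: [-0.6, 0.9, 1.0]
opening: 0.329
grasp_force: 0.0
```

```bash
python3 - <<'E'
exec(open('st.py').read())
tp=read_camera('top');sc=read_camera('scene')
cv2.imwrite('pics/t5.png',tp[:,:,::-1]);cv2.imwrite('pics/s5.png',sc[:,:,::-1])
# dark block blob on ledge, top
g=cv2.cvtColor(tp,cv2.COLOR_RGB2GRAY);x0,y0=232,188;r=g[188:216,232:258];print(r[::2,::2])
m=(r<60).astype(np.uint8);n,l,st,c=cv2.connectedComponentsWithStats(m)
for i in range(1,n):
  if st[i,4]>15:
    u=c[i]+[x0,y0];print(st[i],u,((ray('top',u,.094)-O)@L*1000).round(1),((ray('top',u,.081)-O)@L*1000).round(1))
print('exp',proj('top',O+L@[.02,.02,.094]),proj('scene',O+L@[.02,.02,.094]))
a=cv2.resize(sc[60:300,180:460,::-1],(400,343));b=cv2.resize(tp[160:240,200:300,::-1],(400,320),interpolation=cv2.INTER_CUBIC);b=cv2.copyMakeBorder(b,0,23,0,0,0)
cv2.imwrite('pics/v5.png',np.hstack([a,b]))
E
```

```text
7.3 tcp locker mm [-31.1 204.8 297.6] f locker [-0.8  0.6  1. ] open 0.329 grip 0.0
R in locker
 [[-0.998  0.004  0.065]
 [-0.041  0.746 -0.665]
 [-0.051 -0.666 -0.744]]
[[126 187 193 194 194 195 193 195 176 170 131 187 195]
 [137 195 193 193 194 195 195 196 160 171 140 195 194]
 [180 194 193 193 195 196 173 189 157 144 156 193 194]
 [193 193 192 192 195 170  88  89 111 120 186 196 193]
 [195 195 193 195 195 132  87  88  85 115 189 195 195]
 [193 194 194 193 192  93  88  91  75  83 195 193 195]
 [192 193 195 196 150  91  90  96  61 126 181 188 196]
 [195 193 194 195 119  90  95  92  52 158 178 178 188]
 [195 194 195 194  94  93  93  74  71 180 176 189 194]
 [194 194 193 196  68  61  83  58 126 181 178 196 196]
 [193 195 195 152  80  55  55  54 157 179 178 197 196]
 [194 194 196 152 109 109  70  92 178 174 189 195 196]
 [194 194 196 197 190 149 126 196 182 179 194 196 195]
 [195 195 196 196 194 196 196 195 195 195 195 194 195]]
[ 9 16  7  6 18] [243.94444444 207.27777778] [ 7.4 15.6 94. ] [10.5 17.8 81. ]
exp [[243.87356638 199.61877784]] [[323.86378612 205.71005899]]
```

View pics/v5.png

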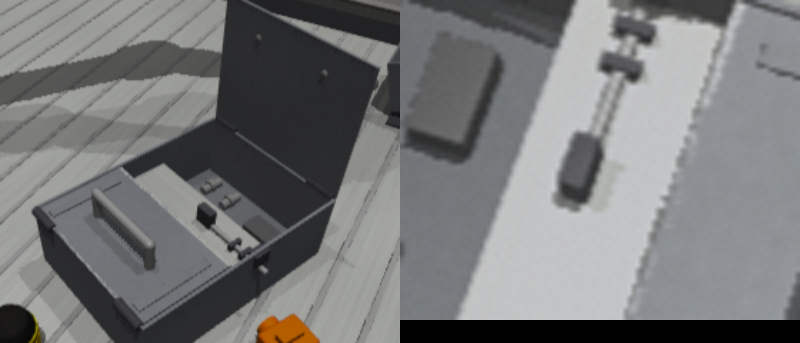

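Bolt block's top face is centred at about crop (583,160), i.e. top pixel (245.7,200). That puts it within 3 mm of the expected spot, still fully shot, and the active door stays upright after release. Next I go up and over the door, turning the tool vertical.

```bash
cat > plan.py <<'E'
exec(open('st.py').read())
from scipy.spatial.transform import Rotation as Ro
def plan(P,n,R=np.diag([-1.,1,-1]),start=None,rot=True):
    p,Rc=start if start else ((s['tcp_pos']-O)@L*1000,L.T@s['ee_rot'])
    w=Ro.from_matrix(Rc.T@R).as_rotvec() if rot else np.zeros(3)
    P=np.array(P,float)
    for i in range(n):
        v=Rc.T@((P-p)/(n-i));print(v.round(1).tolist(),(w/n).round(4).tolist())
        p=p+Rc@v;Rc=Rc@Ro.from_rotvec(w/n).as_matrix()
    return p,Rc
E
python3 - <<'E'
exec(open('plan.py').read())
print('block',((ray('top',(245.7,200),.094)-O)@L*1000).round(1))
p,Rc=(s['tcp_pos']-O)@L*1000,L.T@s['ee_rot']
a=plan(p+[0,0,80],3,rot=False);print();plan([20,18,360],10,start=a)
E
```

```text
7.4 tcp locker mm [-30. 202. 294.] f locker [-0.   0.5  0.1] open 0.329 grip 0.0
R in locker
 [[-0.998  0.005  0.059]
 [-0.036  0.742 -0.669]
 [-0.048 -0.67  -0.741]]
block [20.3 16.9 94. ]
[-1.3, -17.9, -19.8] [0.0, 0.0, 0.0]
[-1.3, -17.9, -19.8] [0.0, 0.0, 0.0]
[-1.3, -17.9, -19.8] [0.0, 0.0, 0.0]

[-4.3, -12.7, 13.6] [-0.0734, 0.0059, 0.0017]
[-4.4, -13.7, 12.7] [-0.0734, 0.0059, 0.0017]
[-4.5, -14.5, 11.6] [-0.0734, 0.0059, 0.0017]
[-4.5, -15.3, 10.5] [-0.0734, 0.0059, 0.0017]
[-4.6, -16.1, 9.3] [-0.0734, 0.0059, 0.0017]
[-4.7, -16.7, 8.1] [-0.0734, 0.0059, 0.0017]
[-4.8, -17.2, 6.8] [-0.0734, 0.0059, 0.0017]
[-4.8, -17.7, 5.5] [-0.0734, 0.0059, 0.0017]
[-4.9, -18.0, 4.1] [-0.0734, 0.0059, 0.0017]
[-5.0, -18.3, 2.8] [-0.0734, 0.0059, 0.0017]
```

Emit:
{"op": "apply_moves", "data": {"steps": [{"claw": 0.33, "travel": [-1.3, -18, -20], "rotation": [0, 0, 0]}, {"claw": 0.33, "travel": [-1.3, -18, -20], "rotation": [0, 0, 0]}, {"claw": 0.33, "travel": [-1.3, -18, -20], "rotation": [0, 0, 0]}, {"claw": 0.33, "travel": [0, 0, 0], "rotation": [0, 0, 0]}]}}

```text
time: 7.8
tcp_pos: [0.6197, 0.2556, 0.3636]
ee_rot: [[-0.954, 0.264, -0.142], [0.291, 0.706, -0.646], [-0.07, -0.658, -0.75]]
contact_force: [0.1, 0.4, 0.2]
opening: 0.333
grasp_force: 0.0
```

```bash
python3 - <<'E'
exec(open('plan.py').read())
print(np.round(s['q'],2))
plan([20,17,360],10)
E
```

```text
7.8 tcp locker mm [-37.1 178.9 363.6] f locker [-0.   0.4  0.2] open 0.333 grip 0.0
R in locker
 [[-0.996  0.009  0.086]
 [-0.049  0.753 -0.656]
 [-0.07  -0.658 -0.75 ]]
[-0.88  1.04  0.84  0.69 -0.06  1.98  1.01]
[-4.9, -11.9, 11.4] [-0.0718, 0.0085, 0.0022]
[-5.0, -12.7, 10.5] [-0.0718, 0.0085, 0.0022]
[-5.1, -13.4, 9.5] [-0.0718, 0.0085, 0.0022]
[-5.2, -14.0, 8.4] [-0.0718, 0.0085, 0.0022]
[-5.3, -14.6, 7.4] [-0.0718, 0.0085, 0.0022]
[-5.4, -15.0, 6.3] [-0.0718, 0.0085, 0.0022]
[-5.5, -15.4, 5.1] [-0.0718, 0.0085, 0.0022]
[-5.5, -15.8, 4.0] [-0.0718, 0.0085, 0.0022]
[-5.6, -16.0, 2.8] [-0.0718, 0.0085, 0.0022]
[-5.7, -16.1, 1.6] [-0.0718, 0.0085, 0.0022]
```

Emit:
{"op": "apply_moves", "data": {"steps": [{"claw": 0.4, "travel": [-4.9, -11.9, 11.4], "rotation": [-0.0718, 0.0085, 0.0022]}, {"claw": 0.4, "travel": [-5.0, -12.7, 10.5], "rotation": [-0.0718, 0.0085, 0.0022]}, {"claw": 0.4, "travel": [-5.1, -13.4, 9.5], "rotation": [-0.0718, 0.0085, 0.0022]}, {"claw": 0.4, "travel": [-5.2, -14.0, 8.4], "rotation": [-0.0718, 0.0085, 0.0022]}, {"claw": 0.4, "travel": [-5.3, -14.6, 7.4], "rotation": [-0.0718, 0.0085, 0.0022]}, {"claw": 0.4, "travel": [-5.4, -15.0, 6.3], "rotation": [-0.0718, 0.0085, 0.0022]}, {"claw": 0.4, "travel": [-5.5, -15.4, 5.1], "rotation": [-0.0718, 0.0085, 0.0022]}, {"claw": 0.4, "travel": [-5.5, -15.8, 4.0], "rotation": [-0.0718, 0.0085, 0.0022]}, {"claw": 0.4, "travel": [-5.6, -16, 2.8], "rotation": [-0.0718, 0.0085, 0.0022]}, {"claw": 0.4, "travel": [-5.7, -16.1, 1.6], "rotation": [-0.0718, 0.0085, 0.0022]}]}}

```text
time: 8.8
tcp_pos: [0.618, 0.0845, 0.3556]
ee_rot: [[-0.941, 0.338, -0.005], [0.338, 0.941, 0.002], [0.005, 0.0, -1.0]]
contact_force: [-0.2, -0.2, -0.4]
opening: 0.399
grasp_force: 0.0
```

```bash
python3 - <<'E'
exec(open('plan.py').read())
a=plan([20,17,110],7);print(a);plan([20,17,110],2,rot=True)
E
```

```text
8.8 tcp locker mm [ 19.3  17.3 355.6] f locker [-0.1 -0.2 -0.4] open 0.399 grip 0.0
R in locker
 [[-1.    -0.001 -0.005]
 [-0.001  1.     0.   ]
 [ 0.005  0.    -1.   ]]
[-0.3, -0.0, 35.1] [0.0, -0.0007, 0.0001]
[-0.3, -0.0, 35.1] [0.0, -0.0007, 0.0001]
[-0.2, -0.0, 35.1] [0.0, -0.0007, 0.0001]
[-0.2, -0.0, 35.1] [0.0, -0.0007, 0.0001]
[-0.2, -0.0, 35.1] [0.0, -0.0007, 0.0001]
[-0.2, -0.0, 35.1] [0.0, -0.0007, 0.0001]
[-0.1, -0.0, 35.1] [0.0, -0.0007, 0.0001]
(array([ 20.,  17., 110.]), array([[-1.00000000e+00, -5.89446908e-17, -2.92385482e-17],
       [ 5.84555095e-17,  1.00000000e+00, -7.42617101e-18],
       [-2.94015413e-17,  7.15935284e-18, -1.00000000e+00]]))
[-1.0, -0.2, 122.8] [0.0, -0.0026, 0.0005]
[-0.7, -0.1, 122.8] [0.0, -0.0026, 0.0005]
```

Well aligned. I'll descend to TCP about 85 (real tips above 100) and look.

Emit:
{"op": "apply_moves", "data": {"steps": [{"claw": 0.4, "travel": [0, 0, 40], "rotation": [0, -0.005, 0]}, {"claw": 0.4, "travel": [0, 0, 40], "rotation": [0, 0, 0]}, {"claw": 0.4, "travel": [0, 0, 40], "rotation": [0, 0, 0]}, {"claw": 0.4, "travel": [0, 0, 40], "rotation": [0, 0, 0]}, {"claw": 0.4, "travel": [0, 0, 40], "rotation": [0, 0, 0]}, {"claw": 0.4, "travel": [0, 0, 40], "rotation": [0, 0, 0]}, {"claw": 0.4, "travel": [0, 0, 30], "rotation": [0, 0, 0]}, {"claw": 0.4, "travel": [0, 0, 0], "rotation": [0, 0, 0]}]}}

```text
time: 9.6
tcp_pos: [0.614, 0.0846, 0.0812]
ee_rot: [[-0.941, 0.338, -0.01], [0.338, 0.941, -0.003], [0.008, -0.007, -1.0]]
contact_force: [-0.7, -0.7, -0.0]
opening: 0.402
grasp_force: 0.0
```

```bash
python3 - <<'E'
exec(open('st.py').read())
sc=read_camera('scene');print(proj('scene',s['tcp_pos']),proj('scene',O+L@[.02,.017,.094]))
cv2.imwrite('pics/s6.png',cv2.resize(sc[150:250,260:390,::-1],None,fx=6,fy=6,interpolation=cv2.INTER_CUBIC))
E
```

```text
9.6 tcp locker mm [15.5 16.  81.2] f locker [-0.4 -0.9 -0. ] open 0.402 grip 0.0
R in locker
 [[-1.    -0.001 -0.008]
 [-0.001  1.    -0.007]
 [ 0.008 -0.007 -1.   ]]
[[319.972666   210.29207201]] [[322.60445333 206.46395726]]
```

View pics/s6.png

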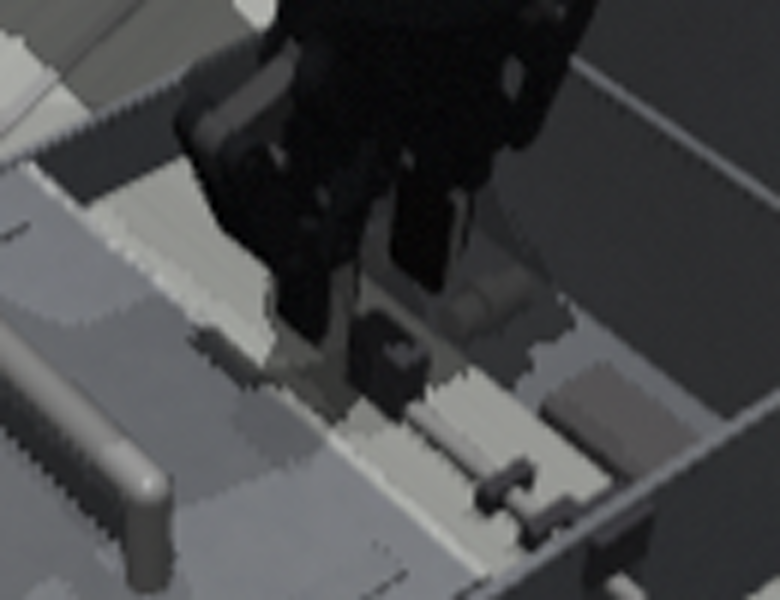

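The open fingers straddle the block, with tips at (300,340) and (430,290) and the block's top at about (390,340). The tips are about 10 mm above it and 5 mm toward -x. I'll correct, descend 25 mm and grip lightly.

Emit:
{"op": "apply_moves", "data": {"steps": [{"claw": 0.4, "travel": [-5, 1.5, 0], "rotation": [0, 0, 0]}, {"claw": 0.4, "travel": [0, 0, 10], "rotation": [0, 0, 0]}, {"claw": 0.4, "travel": [0, 0, 8], "rotation": [0, 0, 0]}, {"claw": 0.4, "travel": [0, 0, 7], "rotation": [0, 0, 0]}, {"claw": 0.4, "travel": [0, 0, 0], "rotation": [0, 0, 0]}, {"claw": 0.2, "travel": [0, 0, 0], "rotation": [0, 0, 0]}, {"claw": 0, "travel": [0, 0, 0], "rotation": [0, 0, 0]}, {"claw": 0, "travel": [0, 0, 0], "rotation": [0, 0, 0]}, {"claw": 0, "travel": [0, 0, 0], "rotation": [0, 0, 0]}], "newtons": 20}}

```text
time: 10.55
tcp_pos: [0.6242, 0.0859, 0.0614]
ee_rot: [[-0.942, 0.337, 0.001], [0.337, 0.942, -0.001], [-0.002, -0.0, -1.0]]
contact_force: [2.1, 4.3, -0.4]
opening: 0.131
grasp_force: 24.3
```

```bash
python3 st.py
```

```text
10.55 tcp locker mm [24.7 20.6 61.4] f locker [ 0.5  4.7 -0.4] open 0.131 grip 24.286461174488068
R in locker
 [[-1.    -0.002  0.002]
 [-0.002  1.    -0.   ]
 [-0.002 -0.    -1.   ]]
```

Emit:
{"op": "apply_moves", "data": {"steps": [{"claw": 0, "travel": [5, 0, 0], "rotation": [0, 0, 0]}, {"claw": 0, "travel": [5, 0, 0], "rotation": [0, 0, 0]}, {"claw": 0, "travel": [5, 0, 0], "rotation": [0, 0, 0]}, {"claw": 0, "travel": [5, 0, 0], "rotation": [0, 0, 0]}, {"claw": 0, "travel": [5, 0, 0], "rotation": [0, 0, 0]}, {"claw": 0, "travel": [5, 0, 0], "rotation": [0, 0, 0]}, {"claw": 0, "travel": [5, 0, 0], "rotation": [0, 0, 0]}, {"claw": 0, "travel": [3, 0, 0], "rotation": [0, 0, 0]}, {"claw": 0, "travel": [0, 0, 0], "rotation": [0, 0, 0]}]}}

```text
time: 11.45
tcp_pos: [0.5886, 0.0989, 0.0614]
ee_rot: [[-0.942, 0.337, 0.002], [0.337, 0.942, -0.001], [-0.002, 0.0, -1.0]]
contact_force: [2.9, 5.6, -1.8]
opening: 0.127
grasp_force: 24.2
```

```bash
python3 st.py
```

```text
11.45 tcp locker mm [-13.2  20.9  61.4] f locker [ 0.8  6.2 -1.8] open 0.127 grip 24.17526662349701
R in locker
 [[-1.    -0.002  0.002]
 [-0.002  1.     0.   ]
 [-0.002  0.    -1.   ]]
```

Emit:
{"op": "apply_moves", "data": {"steps": [{"claw": 0, "travel": [2, 0, 0], "rotation": [0, 0, 0]}, {"claw": 0, "travel": [2, 0, 0], "rotation": [0, 0, 0]}, {"claw": 0, "travel": [2, 0, 0], "rotation": [0, 0, 0]}, {"claw": 0, "travel": [0, 0, 0], "rotation": [0, 0, 0]}]}}

```text
time: 11.85
tcp_pos: [0.5882, 0.0992, 0.0625]
ee_rot: [[-0.941, 0.338, 0.012], [0.338, 0.941, -0.003], [-0.013, 0.001, -1.0]]
contact_force: [10.4, 3.7, -4.9]
opening: 0.133
grasp_force: 23.9
```

```bash
python3 st.py
```

```text
11.85 tcp locker mm [-13.7  21.   62.5] f locker [ 8.5  7.  -4.9] open 0.133 grip 23.912508487701416
R in locker
 [[-1.    -0.001  0.013]
 [-0.001  1.     0.001]
 [-0.013  0.001 -1.   ]]
```

The stop is reached: the +x force rose and motion ceased. I'll release and rise.

Emit:
{"op": "apply_moves", "data": {"steps": [{"claw": 0.4, "travel": [0, 0, 0], "rotation": [0, 0, 0]}, {"claw": 0.4, "travel": [0, 0, 0], "rotation": [0, 0, 0]}, {"claw": 0.4, "travel": [0, 0, 0], "rotation": [0, 0, 0]}, {"claw": 0.4, "travel": [0, 0, -15], "rotation": [0, 0, 0]}, {"claw": 0.4, "travel": [0, 0, -25], "rotation": [0, 0, 0]}, {"claw": 0.4, "travel": [0, 0, -40], "rotation": [0, 0, 0]}, {"claw": 0.4, "travel": [0, 0, -40], "rotation": [0, 0, 0]}, {"claw": 0.4, "travel": [0, 0, -40], "rotation": [0, 0, 0]}, {"claw": 0.4, "travel": [0, 0, -40], "rotation": [0, 0, 0]}, {"claw": 0.4, "travel": [0, 0, -40], "rotation": [0, 0, 0]}]}}

```text
time: 12.85
tcp_pos: [0.5814, 0.099, 0.3039]
ee_rot: [[-0.941, 0.338, 0.0], [0.338, 0.941, -0.003], [-0.001, -0.003, -1.0]]
contact_force: [1.2, -0.1, -0.6]
opening: 0.403
grasp_force: 0.0
```

Emit:
{"op": "apply_moves", "data": {"steps": [{"claw": 0.4, "travel": [30, 0, -20], "rotation": [0, 0, 0]}, {"claw": 0.4, "travel": [30, 0, 0], "rotation": [0, 0, 0]}, {"claw": 0.4, "travel": [30, 0, 0], "rotation": [0, 0, 0]}, {"claw": 0.4, "travel": [0, 0, 0], "rotation": [0, 0, 0]}]}}

```text
time: 13.25
tcp_pos: [0.4936, 0.1314, 0.3217]
ee_rot: [[-0.942, 0.335, -0.003], [0.335, 0.942, 0.0], [0.003, -0.001, -1.0]]
contact_force: [0.8, -0.9, 0.1]
opening: 0.4
grasp_force: 0.0
```

```bash
python3 - <<'E'
exec(open('st.py').read())
sc=read_camera('scene');tp=read_camera('top')
print('block exp',(proj('scene',O+L@[-.02,.019,.094])-[180,60])*400/280)
a=cv2.resize(sc[60:300,180:460,::-1],(400,343));b=cv2.resize(tp[80:320,100:380,::-1],(400,343))
cv2.imwrite('pics/v7.png',np.hstack([a,b]))
E
```

```text
13.25 tcp locker mm [-113.6   19.2  321.7] f locker [ 1.1 -0.5  0.1] open 0.4 grip 0.0
R in locker
 [[-1.    -0.004 -0.003]
 [-0.004  1.    -0.001]
 [ 0.003 -0.001 -1.   ]]
block exp [[183.68648974 190.92550935]]
```

View pics/v7.png

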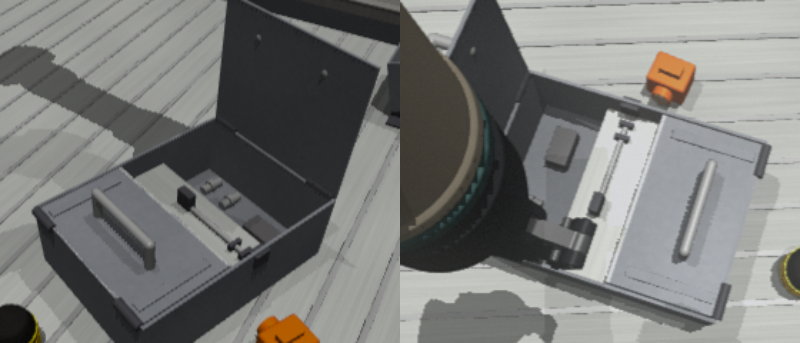

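The block is now at about (187,195), where fully drawn is expected. The rod end no longer shows through the wall, the passive door is shut, the active door is upright, and the robot is clear.

```bash
python3 -c "
from rig import *
print(hand_in())"
```

```text
the job is handed in; nothing more can be done
None
```

The job is handed in at about 13 s of the 45 s allowed: the active door stands upright, the bolt was then drawn to its stop, the passive door is still shut and the arm is clear.

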